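# Refit the agitator of a tabletop washer on its splined drive

### The arm

A 6-joint arm with a two-finger parallel gripper is mounted at the origin on a cart in front of the work surface, level with it; the furniture and walls round the work are solid. World frame = base frame: x ahead of the robot, y to its left, z up, the work surface at z = 0. Lengths are in m, angles in rad, forces in N, time in s.
With the tool pointing down it reaches from about 0.4 to 0.825 m from the base axis. Payload 7 kg.
Tool frame: the origin (TCP) lies between the finger pads; the fingertips stand 8 mm ahead of it and the grasp point (between the pads) lies 11 mm behind it (arm.finger_overhang is the distance from the TCP to the fingertips, in m); z points along the fingers, y is the line along which they close (so a half turn about z gives the same grasp; the last joint's range is limited). The gripper opens to 88 mm and grips with 3 to 60 N. Pads are 19 mm wide; open, the fingers measure 130 mm over their backs; the gripper's body (78 mm by 193 mm) begins 47 mm behind the grasp point.
Start: joints at [1.592, 0.359, 0.012, 0, -1.224, -0.288], TCP at [0.178, 0.651, 0.235] pointing down, gripper open.
Joint ranges: [-3.07, 3.07], [-1.43, 2.12], [-1.02, 1.25], [-3.03, 1.67], [-3.05, -0], [-3.03, 3.03]. Speed limits (rad/s): [2.39, 2.39, 3.01, 3.14, 3.14, 3.14].

### API

Orientations are given as [roll, pitch, yaw] about the fixed x, y, z axes, in that order (R = Rz(yaw) Ry(pitch) Rx(roll)).
In Python, from station import arm gives the robot as it stands.
- The arm moves only by the tool move_arm, never from a script. Its argument "rows" is text: rows parted by semicolons, each of 7 numbers parted by spaces: the turn, a rotation vector about the tool's x, y, z in degrees, then the shift along the tool's x, y, z in m, then the finger opening in m, from 0 to 0.0876. A call has 1 to 8 rows; each row shifts and turns the commanded pose from where the row before left it, along the tool's axes as they then stand; what a row does not reach is not made up. A row lasts 1/8 s, in which the tool goes at most 62.5 mm and 10.7 degrees, less where a joint would pass 70% of its speed; a pose out of reach is approached as far as the arm can. A call is refused whole if a number of a shift passes 0.0625 or a number of a turn 10.7, either way. A call with a gripper value outside its range is refused whole. The fingers move at their own pace and stop on an object; "squeeze" is the grip in N (left out, the last holds). Time passes only in rows, so rows that do not move let the fingers close. It gives the time, the measured TCP pose, the force, the opening and the grip force at its end, in the units of the state.
- arm.get_state(): the state, without advancing time (a new reading comes with each control period).
- arm.grab_frame(name): name is "scene" or "side" or "wrist"; returns (picture, depth): 400x640x3 uint8, blue, green, red; 400x640 float32, m along the optical axis (not along the pixel's ray), 0 where there is no reading.
- arm.camera_model(name): a dict with "mtx" (3x3 intrinsics, pixels), "k1" (the pictures are not rectified: a ray, as slopes to the right and down, at radius r is drawn at 1 + k1 r^2 times it, then the intrinsics apply), "camera_from_world" (4x4, takes a point from world to camera coordinates); the wrist camera has in their place "mount" (4x4, takes a point from camera to tool coordinates, whose origin is the TCP and whose axes are the flange's). Camera axes: x right, y down, z forward; pixel columns grow to the right and rows downward; lengths in m; the calibration is good to about 2 mm. A picture is of the moment at which its call begins: read the wrist's pose just before it. camera_model takes no time and is no camera call.
- arm.job_done(): hands the job in; it is judged then, once.
The state is a dict: "t": time; "q": joint angles; "qd": joint speeds; "joint_efforts": joint torques, N m; "eef_pos": TCP position; "ee_rot": TCP orientation; "force": force on the tool from outside, world axes, zero at the start; "moment": the same for the moment, N m; "width": finger opening in m; "gripper_force": force on a finger pad.
Only numpy, scipy, OpenCV 4.12 (cv2) and the standard library are available. Lean on these libraries where they do the work, as an engineer would, in place of code of your own. Each camera call takes 0.05 s, during which the arm holds its last target. There are 200 camera calls.

### The job

Put the cleaned blue agitator, which has a white finger grip on top, back into the small folding washer: lower it upright over the steel drive spindle in the tub, turn it until its splines mesh with the spindle's, and slide it right down. The new rubber seal under it is springy, so press the agitator firmly down until it stops, and finish while still gripping it and pressing it fully home so that the seal beds in. Leave the brush, the screwdriver and the spray bottle where they are.

Things in the scene. Friction and masses are not known exactly. Their poses are not given: they have to be found in the camera images.
- agitator_grip (a point): centre of the white finger grip on top of the loose blue agitator (135 mm tall, about 0.22 kg, stands upright on its skirt). Flat block 46 mm long (its x axis), 20 mm thick (its y axis: pinch across this), 40 mm high; this point is 20 mm below its top and 115 mm above the agitator's foot. From 23 mm under this point a round post 34 to 45 mm thick, four fins, a flared skirt 111 mm in diameter
- agitator_foot (a point): on the agitator's axis, level with its foot; axes as the grip's. Bore of 32 mm diameter from 4 mm above the foot up to a flat ceiling at 40.5 mm. In it six round inner splines, 5 mm wide, in to radius 11.5 mm, rounded lower ends 4 mm above the foot, at +-30, +-90, +-150 degrees from the x axis; so its six grooves lie at 0, 60, 120 ... degrees from x (the grip's length)
- spindle_top (a point): centre of the top of the upright steel drive spindle in the middle of the tub; turns with it, z up. Core 20 mm in diameter, chamfered 4 mm at the top; six round splines 6 mm wide, out to radius 15 mm, upper ends rounded, 6 mm below this point, at 0, 60, 120 ... degrees from its x axis. Meshes when the agitator's x axis is a multiple of 60 degrees from this x (play about 6 degrees, 1 mm)
- tub_floor (a point): centre of the tub floor, 46 mm below the spindle's top, 50 mm above the worktop. Heights of the grip's centre above the spindle's top: about 105 mm while the splines stand on each other, unmeshed; about 80 mm when meshed and resting on the free seal; 74.5 mm fully home, where the bore's ceiling stops on the spindle's top
- spindle (a joint): turn of the drive spindle about the vertical (rad, anticlockwise from above positive, 0 = its x axis along the washer's x axis); held by the gearbox, needs 0.25 N m to turn it
- seal (a joint): squeeze of the springy black rubber seal round the spindle's foot (m, 0 = free, about 0.0055 when the agitator is fully home). Takes 4 N before it gives and about 12 N to be squeezed fully; the agitator's own weight does not squeeze it, and it lifts the agitator again when let go
- washer: small white and grey folding tabletop washer, fixed, tub folded down: round, open at the top, 268 mm in diameter over the rim (310 mm over the carrying loops at its +y and -y), rim 120 mm high; origin under its centre on the worktop, front with three buttons to its -x
- brush_mid (a point): middle of the scrubbing brush that lies on the worktop, 154 mm along its y, 61 mm wide, 46 mm high; leave alone
- driver_mid (a point): middle of the small red-handled screwdriver that lies on the worktop, 165 mm along its y, 22 mm thick; leave alone
- spray_mid (a point): middle of the pale blue trigger spray bottle, 272 mm high, 56 x 120 mm, behind the washer; leave alone

How it is judged:
On the way, in this order (a step that is already met when the one before it is completed fails the run):
1. the agitator is held over the spindle, its foot above the spindle's top (z of agitator_grip in the frame of spindle_top above 0.115 m and horizontal distance between agitator_grip and spindle_top below 0.03 m).
2. the splines mesh: the agitator has slid down over the spindle (z of agitator_grip in the frame of spindle_top below 0.09 m and horizontal distance between agitator_grip and spindle_top below 0.006 m), for 0.05 s.
At the end, for the whole second after the job is handed in: the agitator stands upright (within 3 degrees) on the spindle, splines meshed, pressed down to within 1.5 mm of its stop with the seal squeezed by at least 4 mm, and the gripper still grips it and keeps pressing (at least 15 N of contact between fingers and agitator) through the last second (z of agitator_grip in the frame of spindle_top below 0.076 m and horizontal distance between agitator_grip and spindle_top below 0.005 m and angle between agitator_grip's own z axis and vertical below 0.06 rad and value of joint seal above 0.004 m and contact force between the fingers and agitator above 15 N); the arm keeps its last pose, push and grip.
It fails at once if the brush is pushed away (more than 30 mm) (distance of brush_mid from where it was at the start of the episode above 0.03 m).
It fails at once if the screwdriver is pushed away (more than 30 mm) (distance of driver_mid from where it was at the start of the episode above 0.03 m).
It fails at once if the spray bottle is pushed away or tipped (more than 30 mm) (distance of spray_mid from where it was at the start of the episode above 0.03 m).
It also fails if it takes over 43 s, if anything falls off the work surface, if the arm or the gripper's body presses on something with over 40 N, if the wrist force passes 120 N, or if a joint passes its speed limit or range.

## Working session

There is one attempt and no reset: what is moved stays moved. The work goes in short steps, Python scripts to look and compute and a tool call to move; the robot and the scene stay as the last step left them, time stands still between calls to the robot, and variables do not carry over. Pictures are saved under pics/ and viewed, at most 10 in all, crops included, and the job is handed in when it is done.

Besides the shell and the picture viewer there is one more tool, called after "Call:" as a command line: name --argument value ..., lists and objects as JSON in quotes. move_arm: Moves the arm, as the interface text tells. Its arguments: {"type":"object","properties":{"rows":{"type":"string"},"squeeze":{"type":"number"}},"required":["rows"]}

```bash
ls; mkdir -p pics; cat > h.py <<'E'
import numpy as np, cv2
from station import arm
from scipy.spatial.transform import Rotation as R
def tool():
    s=arm.get_state(); T=np.eye(4); T[:3,:3]=R.from_euler('xyz',s['ee_rot']).as_matrix(); T[:3,3]=s['eef_pos']; return T
def grab(n):
    m=arm.camera_model(n)
    W=tool()@np.array(m['mount']) if n=='wrist' else np.linalg.inv(np.array(m['camera_from_world']))
    im,d=arm.grab_frame(n); return im,d,np.array(m['mtx']),m['k1'],W
def rays(uv,K,k1):
    uv=np.asarray(uv,float).reshape(-1,2); p=(uv-K[[0,1],2])/K[[0,1],[0,1]]
    q=p.copy()
    for _ in range(10): q=p/(1+k1*(q**2).sum(1,keepdims=True))
    return np.c_[q,np.ones(len(q))]
def pts(uv,z,K,k1,W):  # depth z -> world
    r=rays(uv,K,k1)*np.asarray(z).reshape(-1,1); return r@W[:3,:3].T+W[:3,3]
def plane(uv,h,K,k1,W):
    r=rays(uv,K,k1)@W[:3,:3].T; return W[:3,3]+r*((h-W[2,3])/r[:,2])[:,None]
def cloud(im,d,K,k1,W,mask=None):
    v,u=np.nonzero((d>0) if mask is None else (mask>0)&(d>0)); return pts(np.c_[u,v],d[v,u],K,k1,W),np.c_[u,v]
E
python3 - <<'E'
from h import *
print(arm.get_state())
for n in ['scene','side','wrist']:
    im,d,K,k,W=grab(n); np.savez(n+'0',im=im,d=d,K=K,k=k,W=W); print(n,W.round(3).tolist(),K.tolist(),k)
    cv2.imwrite(f'pics/{n}0.png',im)
print(arm.camera_model('wrist')['mount'])
E
```

```text
pics
{'t': 0.0, 'q': array([ 1.59210308e+00,  3.59400669e-01,  1.10708946e-02, -3.60340355e-04,
       -1.22414270e+00, -2.88087873e-01]), 'qd': array([-5.23302763e-05,  6.69414012e-04,  2.84131808e-04, -1.05427448e-03,
        1.87743585e-03, -2.35799436e-03]), 'joint_efforts': array([ 1.02587685e-03, -5.82712555e+01,  2.93052328e+01,  6.99737236e+00,
        6.85914667e-03, -1.48736490e-04]), 'eef_pos': array([0.17785293, 0.65064183, 0.23361719]), 'ee_rot': array([ 3.13988933e+00, -1.51490035e-04, -2.66903699e-01]), 'force': array([ 0.47675615, -0.07402141,  0.3971486 ]), 'moment': array([ 0.02285269, -0.03073318, -0.0481581 ]), 'gripper_force': 0.0, 'width': 0.08749912677186439}
scene [[-0.455, -0.401, 0.795, -0.169], [-0.89, 0.216, -0.401, 0.436], [-0.011, -0.89, -0.456, 0.555], [0.0, 0.0, 0.0, 1.0]] [[365.82476159062145, 0.0, 318.4101059492118], [0.0, 365.82476159062145, 203.28956975453696], [0.0, 0.0, 1.0]] -0.07909561255489367
side [[0.077, -0.726, 0.683, -0.018], [-0.997, -0.057, 0.052, -0.016], [0.001, -0.685, -0.729, 0.753], [0.0, 0.0, 0.0, 1.0]] [[395.0000816036485, 0.0, 316.3793431410528], [0.0, 395.0000816036485, 202.9805028938519], [0.0, 0.0, 1.0]] -0.06802166173104218
wrist [[-0.263, -0.925, -0.274, 0.252], [-0.965, 0.253, 0.073, 0.631], [0.002, 0.283, -0.959, 0.384], [0.0, 0.0, 0.0, 1.0]] [[324.3548411644844, 0.0, 313.5025044506141], [0.0, 324.3548411644844, 202.87680151673288], [0.0, 0.0, 1.0]] -0.035200399752157066
[[ 6.63194641e-04 -9.58942386e-01 -2.83600177e-01  7.62386818e-02]
 [ 9.99999718e-01  5.36051673e-04  5.25922747e-04 -5.32340179e-04]
 [-3.52305265e-04 -2.83600446e-01  9.58942471e-01 -1.50086863e-01]
 [ 0.00000000e+00  0.00000000e+00  0.00000000e+00  1.00000000e+00]]
```

View pics/scene0.png

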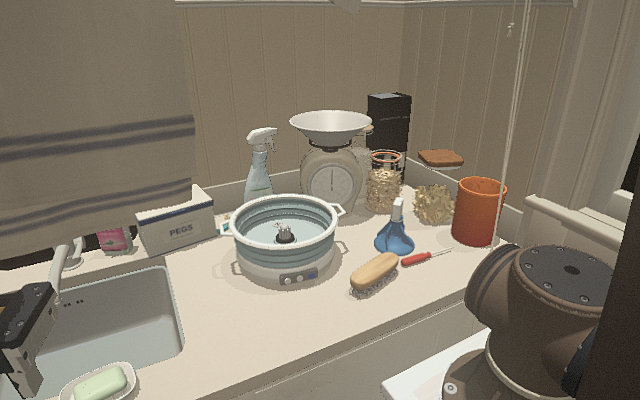

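View pics/side0.png

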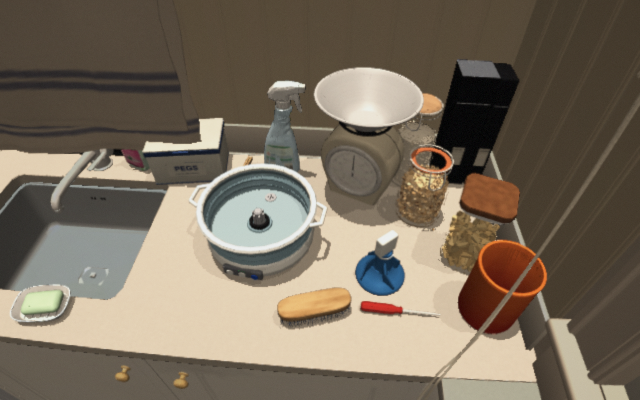

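The scene picture shows the agitator at about (395,230) with its grip at (398,207), and the spindle at (284,230). In the side picture the grip is at (386,245) and the spindle top at (259,212). The brush lies at (315,305), the driver at (400,310) and the spray bottle behind the washer.

```bash
python3 - <<'E'
from h import *
D={n:np.load(n+'0.npz') for n in ['scene','side']}
out=[]
for n,box,sb in [('scene',(385,190,412,235),(262,215,305,248)),('side',(360,222,405,275),(240,200,280,235))]:
    z=D[n]; im,d,K,k,W=z['im'],z['d'],z['K'],float(z['k']),z['W']
    hsv=cv2.cvtColor(im,cv2.COLOR_BGR2HSV)
    m=np.zeros(d.shape,np.uint8); u0,v0,u1,v1=box; m[v0:v1,u0:u1]=1
    blue=cv2.inRange(hsv,(95,110,40),(125,255,255))
    P,_=cloud(im,d,K,k,W,blue); sel=(P[:,2]<.15); 
    b=P[(P[:,2]<.05)&(P[:,2]>0)];print(n,'blue',np.percentile(b,[2,50,98],axis=0).round(3).tolist(),len(b))
    white=m*((hsv[...,1]<60)&(hsv[...,2]>120)).astype(np.uint8)
    P,uv=cloud(im,d,K,k,W,white); s=(P[:,2]>.09)&(P[:,2]<.145);P=P[s]
    print(' grip n',len(P),P.mean(0).round(4),'zmax',np.percentile(P[:,2],98), 'uv',uv[s].mean(0))
    t=P[P[:,2]>np.percentile(P[:,2],98)-.006]; 
    c,(w,h),a=cv2.minAreaRect((t[:,:2]*1000).astype(np.float32)); print(' top',len(t),t.mean(0).round(4),c,w,h,a)
    u0,v0,u1,v1=sb; m[:]=0; m[v0:v1,u0:u1]=1
    P,uv=cloud(im,d,K,k,W,m); zs=P[:,2]; print(' spindle box z pct',np.percentile(zs,[1,50,99]).round(3))
    t=P[(zs>.085)&(zs<.11)]; print(' spindle top',len(t),t.mean(0).round(4) if len(t) else '', t.max(0) if len(t) else '')
    # rim
    P,_=cloud(im,d,K,k,W); 
    r=P[(abs(P[:,2]-.118)<.006)&(np.hypot(P[:,0]-.6,P[:,1]-.15)<.25)]
    r=cv2.minEnclosingCircle
    for nm,c in [('grip',(0,0))]: pass
    cv2.imwrite(f'pics/{n}_c.png',cv2.resize(im[180:330,200:440] if n=='side' else im[160:310,220:460],None,fx=3.3,fy=3.3,interpolation=cv2.INTER_CUBIC)[:495])
def tri(a,b):
    A=[];B=[]
    for n,uv in [('scene',a),('side',b)]:
        z=D[n];W=z['W'];r=(rays([uv],z['K'],float(z['k']))@W[:3,:3].T)[0];r/=np.linalg.norm(r);M=np.eye(3)-np.outer(r,r);A.append(M);B.append(M@W[:3,3])
    x=np.linalg.solve(sum(A),sum(B)); return x.round(4),[np.linalg.norm(M@x-c).round(4) for M,c in zip(A,B)]
print(tri((284,224),(259,212)),tri((398,207),(386,245)))
E
```

```text
scene blue [[0.451, -0.161, 0.006], [0.474, -0.16, 0.011], [0.513, -0.081, 0.016]] 3
 grip n 212 [ 0.4709 -0.1117  0.1185] zmax 0.13577719393411766 uv [397.52830189 208.45283019]
 top 73 [ 0.4766 -0.117   0.1342] (478.2845153808594, -118.31930541992188) 19.604068756103516 45.61967468261719 39.17029571533203
 spindle box z pct [0.05  0.053 0.121]
 spindle top 66 [0.559  0.1637 0.0917] [0.57702497 0.17542858 0.10684916]
side blue [[0.428, -0.168, 0.006], [0.456, -0.113, 0.021], [0.512, -0.068, 0.048]] 1269
 grip n 222 [ 0.4784 -0.122   0.1327] zmax 0.13825865608352483 uv [387.77477477 238.12162162]
 top 186 [ 0.4784 -0.121   0.1357] (479.7023620605469, -121.32747650146484) 20.422428131103516 46.810569763183594 39.304168701171875
 spindle box z pct [0.05  0.054 0.097]
 spindle top 99 [0.5622 0.1594 0.0923] [0.58011306 0.17418109 0.10103926]
(array([0.5649, 0.1587, 0.0958]), [np.float64(0.0041), np.float64(0.0041)]) (array([ 0.4756, -0.1193,  0.117 ]), [np.float64(0.0023), np.float64(0.0023)])
```

View pics/side_c.png

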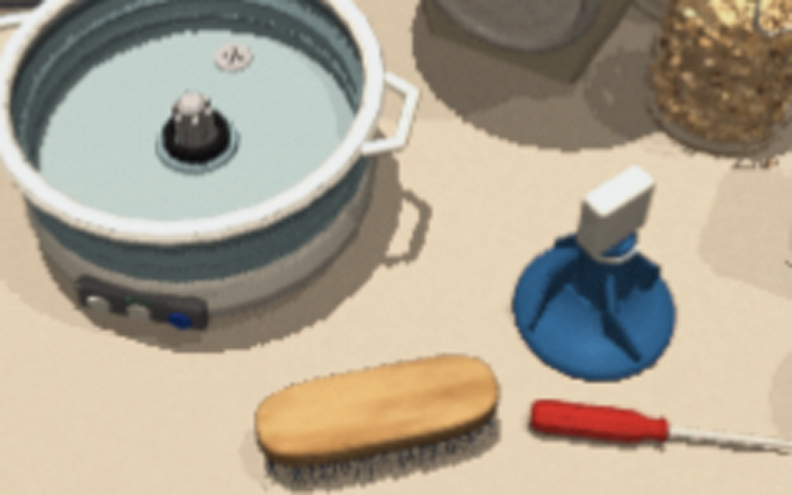

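The crop shows the grip's long axis running away and to the right, at about -51° yaw. The spindle is in the black seal ring, and its spline angle still needs a close look. I'll go above the spindle first.

Call:
move_arm --rows "0 0 0 0.03 0.021 -0.03 0.087; 0 0 0 0.048 0.034 -0.015 0.087; 0 0 0 0.048 0.034 -0.01 0.087; 0 0 0 0.048 0.034 -0.01 0.087; 0 0 0 0.048 0.034 0 0.087; 0 0 0 0.048 0.034 0 0.087; 0 0 0 0.048 0.034 0 0.087; 0 0 0 0.048 0.034 0 0.087"

```text
t: 1.15
eef_pos: [0.4635, 0.3031, 0.2996]
ee_rot: [-3.141, -0.0, -0.266]
force: [-0.1, 0.4, 0.3]
width: 0.0867
gripper_force: 0.0
```

Call:
move_arm --rows "0 0 0 0.048 0.034 0 0.087; 0 0 0 0.048 0.034 0 0.087; 0 0 0 0.047 0.033 0 0.087; 0 0 0 0.02 0.012 0 0.087; 0 0 0 0 0 0 0.087; 0 0 0 0 0 0 0.087"

```text
t: 1.9
eef_pos: [0.5898, 0.153, 0.2993]
ee_rot: [3.141, 0.001, -0.267]
force: [-0.5, 0.1, 0.2]
width: 0.0867
gripper_force: 0.0
```

```bash
python3 - <<'E'
from h import *
im,d,K,k,W=grab('wrist'); np.savez('w1',im=im,d=d,K=K,k=k,W=W)
cv2.imwrite('pics/w1.png',im)
P,uv=cloud(im,d,K,k,W); s=(np.hypot(P[:,0]-.563,P[:,1]-.16)<.04)
Q=P[s];t=Q[Q[:,2]>.092];print(len(t),t.mean(0).round(4),uv[s][Q[:,2]>.092].mean(0))
r=P[(abs(P[:,2]-.118)<.008)&(np.hypot(P[:,0]-.563,P[:,1]-.16)<.17)]
A=np.c_[2*r[:,:2],np.ones(len(r))];x=np.linalg.lstsq(A,(r[:,:2]**2).sum(1),rcond=None)[0];print('rim',x[:2],len(r))
c=uv[s].mean(0).astype(int); u0,v0=max(c[0]-60,0),max(c[1]-45,0)
cv2.imwrite('pics/w1c.png',cv2.resize(im[v0:v0+90,u0:u0+120],None,fx=6.6,fy=6.6,interpolation=cv2.INTER_CUBIC)); print(u0,v0)
E
```

```text
197 [0.5674 0.1612 0.0948] [311.96954315 198.71573604]
rim [0.56241881 0.16237193] 8783
253 146
```

View pics/w1c.png

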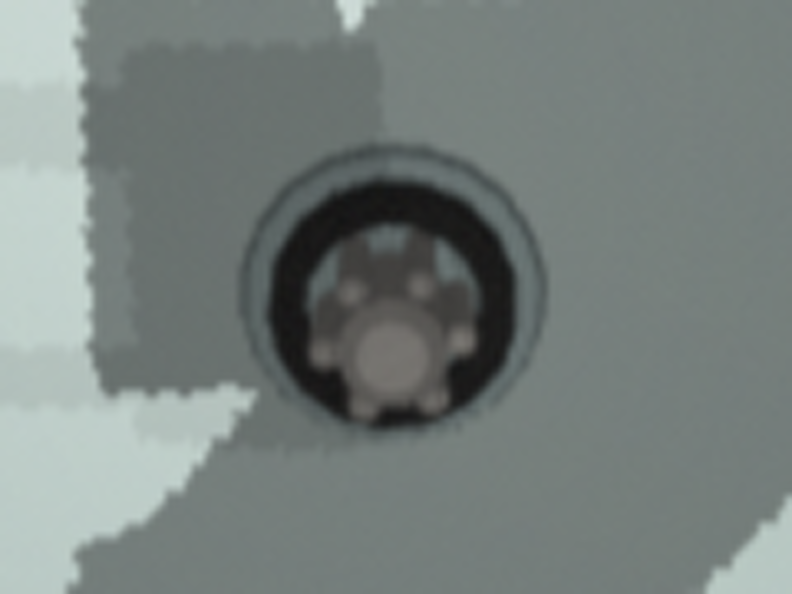

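The crop shows the spindle's top disc at (393,357). The six spline tips are at about (350,292), (422,285), (462,340), (434,402), (363,408) and (320,350).

```bash
python3 - <<'E'
from h import *
z=np.load('w1.npz');im,K,k,W=z['im'],z['K'],float(z['k']),z['W']
f=lambda a:(np.array(a,float)+.5)/6.6-.5+[253,146]
c=plane(f([(393,357)]),.096,K,k,W)[0]
t=plane(f([(350,292),(422,285),(462,340),(434,402),(363,408),(320,350)]),.089,K,k,W)
m=t.mean(0);print('top',c,'tips mean',m); 
for q in (c,m):
    v=t[:,:2]-q[:2];a=np.degrees(np.arctan2(v[:,1],v[:,0]));print(np.hypot(*v.T).round(4),a.round(1),'mod60',np.degrees(np.angle(np.exp(6j*np.radians(a)).mean()))/6)
# floor ring centre: black seal outer ellipse
E
```

```text
top [0.56657563 0.16125691 0.096     ] tips mean [0.56655151 0.16149891 0.089     ]
[0.0123 0.0121 0.0121 0.0125 0.0125 0.0128] [  22.3  -39.8 -100.1 -160.2  139.6   78. ] mod60 19.95390275462238
[0.0122 0.0122 0.0123 0.0126 0.0124 0.0126] [  21.2  -40.6  -99.8 -159.1  140.4   77.6] mod60 19.947495597991352
```

Call:
move_arm --rows "0 0 0 -0.007 0.058 0 0.087; 0 0 0 -0.007 0.058 0 0.087; 0 0 0 -0.007 0.059 0.01 0.087; 0 0 0 -0.007 0.059 0.015 0.087; 0 0 0 -0.007 0.059 0.015 0.087; 0 0 9 0 0 0 0.087; 0 0 9 0 0 0 0.087; 0 0 9 0 0 0 0.087"

```text
t: 2.95
eef_pos: [0.479, -0.1199, 0.2599]
ee_rot: [-3.141, -0.0, -0.742]
force: [-0.1, 0.4, 0.1]
width: 0.087
gripper_force: 0.0
```

Call:
move_arm --rows "0 0 8.7 0 0 0 0.087; 0 0 0 0 0 0 0.087; 0 0 0 0 0 0 0.087"

```text
t: 3.32
eef_pos: [0.4792, -0.1201, 0.2598]
ee_rot: [-3.141, -0.0, -0.886]
force: [-0.0, 0.3, 0.3]
width: 0.0869
gripper_force: 0.0
```

```bash
python3 - <<'E'
from h import *
im,d,K,k,W=grab('wrist'); np.savez('w2',im=im,d=d,K=K,k=k,W=W)
P,uv=cloud(im,d,K,k,W)
hsv=cv2.cvtColor(im,cv2.COLOR_BGR2HSV)[uv[:,1],uv[:,0]]
s=(np.hypot(P[:,0]-.479,P[:,1]+.12)<.04)&(P[:,2]>.128)&(P[:,2]<.145)
t=P[s];print(len(t),np.median(t,0).round(4),t[:,2].min(),t[:,2].max())
c,wh,a=cv2.minAreaRect((plane(uv[s],.135,K,k,W)[:,:2]*1000).astype(np.float32));print(c,wh,a)
x,y=uv[s].mean(0).astype(int);print(x,y)
m=np.zeros(d.shape,np.uint8);m[uv[s][:,1],uv[s][:,0]]=255
cs,_=cv2.findContours(m,0,1);v=im.copy();cv2.drawContours(v,cs,-1,(0,0,255),1);cv2.imwrite('pics/w2.png',v)
T=tool();print(T.round(4))
E
```

```text
1110 [ 0.4832 -0.1217  0.1345] 0.12817539841901943 0.1374446638922452
(483.02667236328125, -121.21659851074219) (19.217092514038086, 45.38168716430664) 39.72099304199219
311 192
[[ 6.323e-01 -7.748e-01  3.000e-04  4.792e-01]
 [-7.748e-01 -6.323e-01  0.000e+00 -1.202e-01]
 [ 2.000e-04 -3.000e-04 -1.000e+00  2.597e-01]
 [ 0.000e+00  0.000e+00  0.000e+00  1.000e+00]]
```

View pics/w2.png

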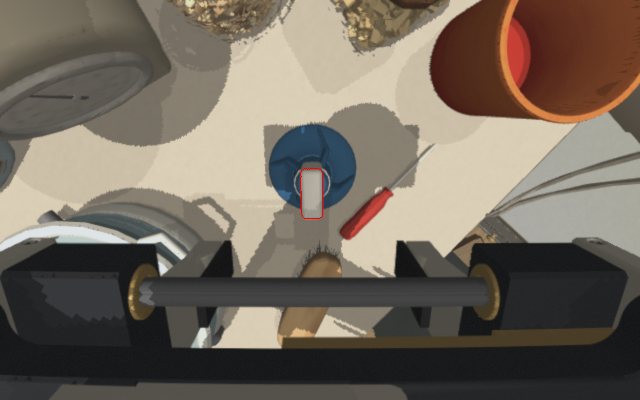

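The wrist picture shows the grip top outlined at (311,193), centred between the open fingers, and the agitator below it at (312,167). The measured size of 19 x 45 mm and height of 0.1345 both agree with the text.

Call:
move_arm --rows "0 0 0 0.003 -0.002 0.04 0.087; 0 0 0 0 0 0.05 0.087; 0 0 0 0 0 0.04 0.087; 0 0 0 0 0 0.026 0.087; 0 0 0 0 0 0 0.05; 0 0 0 0 0 0 0.01; 0 0 0 0 0 0 0.01; 0 0 0 0 0 0 0.01" --squeeze 50

```text
t: 4.38
eef_pos: [0.4832, -0.1216, 0.1046]
ee_rot: [-3.14, -0.001, -0.89]
force: [-0.3, 0.1, 0.6]
width: 0.0524
gripper_force: 0.0
```

Call:
move_arm --rows "0 0 0 0 0 0 0.01; 0 0 0 0 0 0 0.01; 0 0 0 0 0 0 0.01"

```text
t: 4.75
eef_pos: [0.4826, -0.1217, 0.1036]
ee_rot: [-3.142, -0.0, -0.89]
force: [-0.6, 0.5, -0.1]
width: 0.0229
gripper_force: 0.0
```

Call:
move_arm --rows "0 0 0 0 0 0 0.01; 0 0 0 0 0 0 0.01; 0 0 0 0 0 0 0.01; 0 0 0 0 0 -0.03 0.01; 0 0 0 0 0 -0.05 0.01; 0 0 0 0 0 -0.05 0.01; 0 0 -5.5 0 0 -0.03 0.01; 0 0 -5.5 0 0 0 0.01"

```text
t: 5.75
eef_pos: [0.4837, -0.1217, 0.2662]
ee_rot: [-3.138, -0.003, -0.695]
force: [0.1, 0.9, -2.9]
width: 0.02
gripper_force: 49.7
```

```bash
python3 - <<'E'
from h import *
s=arm.get_state();print(s['width'],s['gripper_force'],s['force'],s['eef_pos'],np.degrees(s['ee_rot']))
im,d,K,k,W=grab('side'); cv2.imwrite('pics/s3.png',im)
T=tool();dl=T[:3,:3].T@(np.array([.5666,.1613,T[2,3]])-T[:3,3]);print(dl)
E
```

```text
0.019996791526263734 49.72013533115387 [ 0.07976801  0.94672526 -2.90652102] [ 0.48365355 -0.12170096  0.26618813] [-179.81734622   -0.19303153  -39.79986671]
[-0.11555372 -0.27144834  0.00033114]
```

View pics/s3.png

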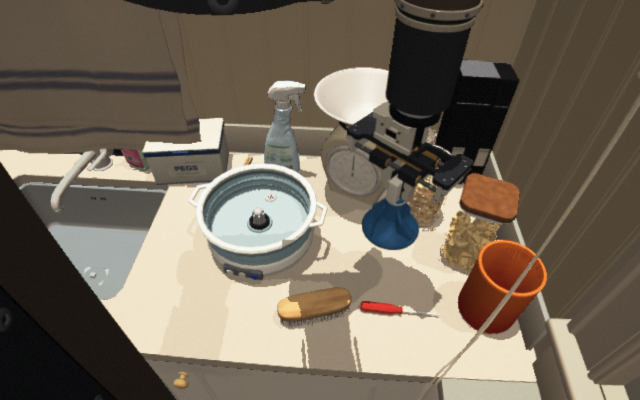

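The agitator is held upright in the gripper, width 20 mm and 49.7 N, at (390,220). Everything else is unmoved. Now I'll carry it over the spindle.

Call:
move_arm --rows "0 0 0 -0.01 -0.022 0 0.01; 0 0 0 -0.02 -0.047 0 0.01; 0 0 0 -0.02 -0.047 0 0.01; 0 0 0 -0.02 -0.047 0 0.01; 0 0 0 -0.02 -0.047 0 0.01; 0 0 0 -0.016 -0.04 0 0.01; 0 0 0 -0.01 -0.021 0 0.01; 0 0 0 0 0 0 0.01"

```text
t: 6.8
eef_pos: [0.5676, 0.1616, 0.2623]
ee_rot: [3.14, 0.001, -0.697]
force: [-0.3, -0.2, -1.8]
width: 0.02
gripper_force: 49.7
```

Call:
move_arm --rows "0 0 0 0 0 0 0.01; 0 0 0 0 0 0 0.01"

```text
t: 7.05
eef_pos: [0.5676, 0.1595, 0.2637]
ee_rot: [-3.142, 0.0, -0.699]
force: [0.4, 0.1, -2.9]
width: 0.0198
gripper_force: 49.7
```

```bash
cat > sk.py <<'E'
from h import *
def skirt(n,foot):
    im,d,K,k,W=grab(n); T=tool()
    hsv=cv2.cvtColor(im,cv2.COLOR_BGR2HSV)
    P,uv=cloud(im,d,K,k,W,cv2.inRange(hsv,(95,110,25),(125,255,255)))
    s=(P[:,2]>foot-.004)&(P[:,2]<foot+.012)&(np.hypot(P[:,0]-T[0,3],P[:,1]-T[1,3])<.07);p=P[s]
    h=cv2.convexHull((p[:,:2]*1000).astype(np.float32))[:,0]/1000
    from scipy.optimize import least_squares
    f=least_squares(lambda c:np.hypot(*(h-c).T)-.0555,T[:2,3],loss='soft_l1',f_scale=.001)
    print(n,len(p),'centre',f.x.round(4),'res',np.abs(f.fun).mean().round(4),'z',np.percentile(p[:,2],[2,50,98]).round(4)); cv2.imwrite(f'pics/{n}_sk.png',im); return f.x,T
if __name__=='__main__':
    s=arm.get_state();print(s['eef_pos'],np.degrees(s['ee_rot']),s['force'])
    foot=s['eef_pos'][2]+.011-.115
    for n in ('wrist','side'):
        try:
            c,T=skirt(n,foot); print(' tool offset',T[:3,:3].T@np.r_[c-T[:2,3],0],' to spindle',T[:3,:3].T@np.r_[np.array([.5666,.1613])-c,0])
        except Exception as e: print(n,e)
E
python3 sk.py
```

```text
[0.56763688 0.15953681 0.26370239] [-1.79998955e+02  1.26851521e-03 -4.00572713e+01] [ 0.36947598  0.06645376 -2.91993019]
wrist 1323 centre [0.5654 0.1614] res 0.0011 z [0.1656 0.1697 0.1716]
 tool offset [-2.97700439e-03  3.64287861e-05 -3.16566447e-07]  to spindle [ 9.86121332e-04 -6.37835004e-04  2.52564058e-07]
side 233 centre [0.5652 0.1598] res 0.0011 z [0.1635 0.1686 0.1716]
 tool offset [-2.04288585e-03  1.55937659e-03 -7.60194948e-07]  to spindle [ 1.07667573e-04 -2.05870249e-03  7.17883335e-07]
```

View pics/wrist_sk.png

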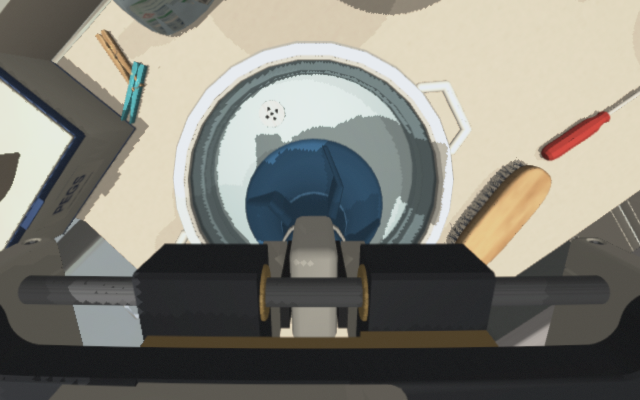

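The picture shows the agitator skirt at (315,200) over the tub, with the spindle hidden below it. The offset to the spindle is about 1 mm, so I'll correct that and go down gently.

Call:
move_arm --rows "0 0 0 0.001 -0.001 0.02 0.01; 0 0 0 0 0 0.025 0.01; 0 0 0 0 0 0.015 0.01; 0 0 0 0 0 0.005 0.01; 0 0 0 0 0 0.004 0.01; 0 0 0 0 0 0.003 0.01; 0 0 0 0 0 0.002 0.01; 0 0 0 0 0 0 0.01"

```text
t: 8.15
eef_pos: [0.5693, 0.1607, 0.1897]
ee_rot: [-3.141, -0.0, -0.698]
force: [-0.6, -0.1, -3.0]
width: 0.0202
gripper_force: 49.7
```

Call:
move_arm --rows "0 0 0 0 0 0.002 0.01; 0 0 0 0 0 0.002 0.01; 0 0 0 0 0 0.002 0.01; 0 0 0 0 0 0 0.01"

```text
t: 8.65
eef_pos: [0.5692, 0.1605, 0.1833]
ee_rot: [3.141, 0.0, -0.698]
force: [-1.0, 0.1, -1.9]
width: 0.0199
gripper_force: 49.7
```

Call:
move_arm --rows "0 0 0 0 0 0.004 0.01; 0 0 0 0 0 0.004 0.01; 0 0 0 0 0 0.004 0.01; 0 0 0 0 0 0.004 0.01; 0 0 0 0 0 0 0.01"

```text
t: 9.28
eef_pos: [0.5691, 0.1606, 0.1671]
ee_rot: [3.141, 0.0, -0.698]
force: [-1.3, -0.0, -2.6]
width: 0.0195
gripper_force: 49.7
```

Call:
move_arm --rows "0 0 0 0 0 0.002 0.01; 0 0 0 0 0 0.002 0.01; 0 0 0 0 0 0.002 0.01; 0 0 0 0 0 0.002 0.01; 0 0 0 0 0 0 0.01; 0 0 0 0 0 0 0.01" --squeeze 58

```text
t: 10.02
eef_pos: [0.5693, 0.1605, 0.1605]
ee_rot: [-3.141, -0.0, -0.698]
force: [-5.2, -1.2, 6.5]
width: 0.0197
gripper_force: 57.7
```

Call:
move_arm --rows "0 0 0 0 0 0.002 0.01; 0 0 0 0 0 0.001 0.01; 0 0 0 0 0 0 0.01; 0 0 0 0 0 0 0.01"

```text
t: 10.52
eef_pos: [0.5694, 0.1605, 0.1589]
ee_rot: [-3.141, -0.001, -0.697]
force: [-8.3, -1.5, 15.9]
width: 0.0197
gripper_force: 57.7
```

Call:
move_arm --rows "0 0 0 -0.001 0.001 0 0.01; 0 0 0 0 0 0.002 0.01; 0 0 0 0 0 0.001 0.01; 0 0 0 0 0 0 0.01; 0 0 0 0 0 0 0.01"

```text
t: 11.15
eef_pos: [0.5693, 0.1605, 0.1587]
ee_rot: [-3.138, -0.003, -0.696]
force: [-10.9, -2.2, 31.2]
width: 0.02
gripper_force: 57.8
```

```bash
python3 - <<'E'
from h import *
s=arm.get_state();print(s['eef_pos'],np.degrees(s['ee_rot']),s['force'],s['gripper_force'])
for n in('side','wrist'):
    im,d,K,k,W=grab(n);T=tool()
    P,uv=cloud(im,d,K,k,W); l=(P-T[:3,3])@T[:3,:3]
    hsv=cv2.cvtColor(im,cv2.COLOR_BGR2HSV)[uv[:,1],uv[:,0]]
    t=l[(abs(l[:,1])<.008)&(abs(l[:,0])<.027)&(l[:,2]<-.02)&(l[:,2]>-.042)]
    print(n,len(t),np.percentile(t[:,2],[5,25,50,75]).round(4) if len(t) else '')
E
```

```text
[0.56928058 0.16048348 0.15867489] [-179.79659829   -0.19901842  -39.89432684] [-10.94311162  -2.22432962  31.16536892] 57.76437520980835
side 21 [-0.0309 -0.0302 -0.0292 -0.0253]
wrist 2563 [-0.0323 -0.0317 -0.0312 -0.0305]
```

Force doubled with no further descent (31 N at TCP 0.1587, expected stop about 0.159). The grip top is still 31 mm behind the TCP, so it has not slipped and the agitator is fully home. I'll check that it holds, then hand in.

Call:
move_arm --rows "0 0 0 0 0 0 0.01; 0 0 0 0 0 0 0.01; 0 0 0 0 0 0 0.01; 0 0 0 0 0 0 0.01"

```text
t: 11.75
eef_pos: [0.5693, 0.1605, 0.1587]
ee_rot: [-3.138, -0.003, -0.696]
force: [-11.3, -2.7, 32.5]
width: 0.0195
gripper_force: 57.8
```

```bash
python3 - <<'E'
from h import *
s=arm.get_state();print(s['eef_pos'],s['force'],s['gripper_force'],s['width'])
if s['force'][2]>20 and s['eef_pos'][2]<.1595: print(arm.job_done())
E
```

```text
[0.5692813  0.16051286 0.15866066] [-11.26496099  -2.69963319  32.48573136] 57.76427507400513 0.01947793254997749
the job is handed in; nothing more can be done
None
```

I handed the job in at about 12 s: the agitator meshed on the spindle and I pressed it down to its stop, still gripped at 58 N and pushed down with about 32 N. The hand-in returned no verdict.

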